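# Seat the pack's cells in order

## Task

Connect the battery pack from its negative end: with the fingertips, lightly press the top of the white-capped cell, then the yellow-capped, then the blue-capped one, each straight down in its carrier until it is fully seated. Leave the green-capped cell standing up and untouched, since it would make the pack live; press gently, do not pull any cell up, and do not disturb the other things on the bench.

Things in the scene. Friction and masses are not known exactly. Their poses are not given: they have to be found in the camera images.
- carrier: black four-cell pack carrier fixed to the bench: 66 mm (its x) by 236 mm (its y), 46 mm high; origin under its centre on the bench, z up. The four cells stand in its collars in one row along its y, 55 mm apart (at -82.5, -27.5, 27.5, 82.5 mm); which colour stands where varies. Cell tops are higher than everything else within 50 mm
- white_top (a point): top centre of the white-capped cell: red cell 32 mm across under a white cap 34 mm across, 14 mm high, with a steel contact 19 mm across on top; 70 mm tall together. This point is on the contact, 92 to 94 mm above the bench before pressing; z up. The cap is sprung: it sinks up to 7 mm on the cell (2 N to start, then 2 N per mm) and comes back
- yellow_top (a point): top centre of the yellow-capped cell: red cell 32 mm across under a yellow cap 34 mm across, 14 mm high, with a steel contact 19 mm across on top; 70 mm tall together. This point is on the contact, 92 to 94 mm above the bench before pressing; z up. The cap is sprung: it sinks up to 7 mm on the cell (2 N to start, then 2 N per mm) and comes back
- blue_top (a point): top centre of the blue-capped cell: red cell 32 mm across under a blue cap 34 mm across, 14 mm high, with a steel contact 19 mm across on top; 70 mm tall together. This point is on the contact, 92 to 94 mm above the bench before pressing; z up. The cap is sprung: it sinks up to 7 mm on the cell (2 N to start, then 2 N per mm) and comes back
- green_top (a point): top centre of the green-capped cell: red cell 32 mm across under a green cap 34 mm across, 14 mm high, with a steel contact 19 mm across on top; 70 mm tall together. This point is on the contact, 92 to 94 mm above the bench before pressing; z up. The cap is sprung: it sinks up to 7 mm on the cell (2 N to start, then 2 N per mm) and comes back
- cell_white (a joint): how far (m) the white-capped cell itself is pressed down in its clip, without the cap's give: starts 0 to 0.002, 0.010 on its hard stop, negative if pulled up. A friction clip holds it where it is left; pushing it down takes 2.5 N at first, 4 N at the stop. Seated beyond 0.007. Over 20 N on it is heavy-handed
- cell_yellow (a joint): how far (m) the yellow-capped cell itself is pressed down in its clip, without the cap's give: starts 0 to 0.002, 0.010 on its hard stop, negative if pulled up. A friction clip holds it where it is left; pushing it down takes 2.5 N at first, 4 N at the stop. Seated beyond 0.007. Over 20 N on it is heavy-handed
- cell_blue (a joint): how far (m) the blue-capped cell itself is pressed down in its clip, without the cap's give: starts 0 to 0.002, 0.010 on its hard stop, negative if pulled up. A friction clip holds it where it is left; pushing it down takes 2.5 N at first, 4 N at the stop. Seated beyond 0.007. Over 20 N on it is heavy-handed
- cell_green (a joint): how far (m) the green-capped cell itself is pressed down in its clip, without the cap's give: starts 0 to 0.002, 0.010 on its hard stop, negative if pulled up. A friction clip holds it where it is left; pushing it down takes 2.5 N at first, 4 N at the stop. Seated beyond 0.007. Over 20 N on it is heavy-handed
- spare_cell: bystander: loose red cell without a cap, 32 mm diameter, 70 mm tall, standing beyond the carrier (far side from the robot); origin under its centre
- tape_roll: bystander: loose orange roll of tape lying flat, 70 mm outer diameter, 19 mm high, on the robot side of the carrier; origin under its centre
- end_cap: bystander: loose brick-red insulating plate with round ends, 34 by 170 by 4 mm, lying flat beyond the carrier; origin under its centre
- screwdriver: bystander: loose screwdriver lying on the bench to the left
- jar: bystander: loose glass jar with grey cap, 60 mm diameter, 75 mm tall, to the left; origin under its centre
- strip_tray: bystander: loose grey divided tray, 100 by 140 by 30 mm, to the right; origin under its centre

How it is judged:
By the outcome, as a careful person would: the job done as asked, in the order asked, and still so for the second after the job is handed in, with the robot touching nothing.
It also fails if it takes over 40 s, if anything falls off the work surface, if the arm or the gripper's body presses on something with over 40 N, if the wrist force passes 120 N, or if a joint passes its speed limit or range.

## Robot

A 6-joint arm with a two-finger parallel gripper is mounted at the origin on the work surface. World frame = base frame: x ahead of the robot, y to its left, z up, the work surface at z = 0. Lengths are in m, angles in rad, forces in N, time in s.
With the tool pointing down it reaches from about 0.3 to 0.775 m from the base axis. Payload 14.6 kg.
Tool frame: the origin (TCP) lies midway between the tips of the shut fingers; the grasp point (between the pads) lies 19 mm behind it (tcp_to_grasp is the distance from the TCP to the grasp point, in m); z points along the fingers, y is the line along which they close (so a half turn about z gives the same grasp; the last joint's range is limited). The gripper opens to 94 mm and grips with 3 to 60 N. Pads are 16 mm wide; open, the fingers measure 119 mm over their backs; the gripper's body (75 mm by 177 mm) begins 78 mm behind the grasp point.
Start: joints at [-1.312, 0.3, 1.521, -0, 1.321, -0.067], TCP at [0.176, -0.521, 0.205] pointing down, gripper open.
Joint ranges: [-3.03, 3.03], [-0.79, 2.21], [0.23, 2.52], [-1.04, 4.18], [0, 3.07], [-2.55, 2.55]. Speed limits (rad/s): [2.22, 2.22, 2.57, 3.14, 3.14, 3.14].

## Interface

Orientations are given as [roll, pitch, yaw] about the fixed x, y, z axes, in that order (R = Rz(yaw) Ry(pitch) Rx(roll)).
In Python, from station import * gives the robot as it stands.
- The arm moves only by the tool send_rows, never from a script. Its argument "motion" is a list of rows, each a list of 3 entries, a list of its own where there are three numbers: the shift along the tool's x, y, z in units of 0.03 m (1.0 is 0.03 m), then the turn, a rotation vector about the tool's x, y, z in units of 0.12 rad (1.0 is 0.12 rad), then the opening, from -1 (shut) to 1 (fully open). In form: [[[x, y, z], [rx, ry, rz], grip], ...]. A call has 1 to 12 rows; each row shifts and turns the commanded pose from where the row before left it, along the tool's axes as they then stand; what a row does not reach is not made up. A row lasts 1/10 s, in which the tool goes at most 50 mm and 8.59 degrees, less where a joint would pass 70% of its speed; a pose out of reach is approached as far as the arm can. A call with a number of a shift or a turn outside -1 to 1 is refused whole. A call with a gripper value outside its range is refused whole. The fingers move at their own pace and stop on an object; "squeeze" is the grip in N (left out, the last holds). Time passes only in rows, so rows that do not move let the fingers close. It gives the time, the measured TCP pose, the force, the opening and the grip force at its end, in the units of the state.
- get_obs(): the state, without advancing time (a new reading comes with each control period).
- camera(name): name is "scene" or "top" or "wrist"; returns a dict with "pixels" (400x640x3 uint8, red, green, blue), "depth" (400x640 float32, m along the optical axis (not along the pixel's ray), 0 where there is no reading), "fx", "fy", "cx", "cy" (pixels), "rvec" (rotation vector, rad) and "tvec" (3), from world to camera coordinates, as OpenCV has them. Camera axes: x right, y down, z forward; pixel columns grow to the right and rows downward; lengths in m; the calibration is good to about 2 mm. A picture is of the moment at which its call begins.
- hand_in(): hands the job in; it is judged then, once.
The state is a dict: "time_s": time; "qpos": joint angles; "joint_vel": joint speeds; "tau": joint torques, N m; "ee_pos": TCP position; "eef_rot": TCP orientation; "force": force on the tool from outside, world axes, zero at the start; "moment": the same for the moment, N m; "grip_width": finger opening in m; "grip_force": force on a finger pad.
Only numpy, scipy, OpenCV 4.12 (cv2) and the standard library are available. Lean on these libraries where they do the work, as an engineer would, in place of code of your own. Each camera call takes 0.05 s, during which the arm holds its last target. There are 200 camera calls.

## Working session

There is one attempt and no reset: what is moved stays moved. The work goes in short steps, Python scripts to look and compute and a tool call to move; the robot and the scene stay as the last step left them, time stands still between calls to the robot, and variables do not carry over. Pictures are saved under pics/ and viewed, at most 10 in all, crops included, and the job is handed in when it is done.

Besides the shell and the picture viewer there is one more tool, called after ">>>" as name([rows], argument=value, ...), one row to a line, values as JSON. send_rows: Moves the arm, as the interface text tells. Its arguments: {"type":"object","properties":{"motion":{"type":"array"},"squeeze":{"type":"number"}},"required":["motion"]}

```bash
mkdir -p pics; cat > h.py <<'E'
from station import *
import numpy as np, cv2
def shot(n,f):
    c=camera(n); np.savez('pics/'+f,**c); cv2.imwrite(f'pics/{f}.png',c['pixels'][:,:,::-1]); return c
def pts(c):
    v,u=np.indices(c['depth'].shape); z=c['depth']
    P=np.stack([(u-c['cx'])/c['fx']*z,(v-c['cy'])/c['fy']*z,z],-1)
    R,_=cv2.Rodrigues(np.array(c['rvec'],float)); return (P-np.array(c['tvec']).ravel())@R
def ray(c,u,v,h):
    R,_=cv2.Rodrigues(np.array(c['rvec'],float)); o=-R.T@np.array(c['tvec']).ravel()
    d=R.T@np.array([(u-c['cx'])/c['fx'],(v-c['cy'])/c['fy'],1]); return o+d*(h-o[2])/d[2]
E
python3 - <<'E'
from h import *
for n in ('scene','top'): shot(n,n+'0')
print(get_obs())
E
```

```text
{'time_s': 0.1, 'qpos': array([-1.31157334e+00,  3.00388810e-01,  1.52148949e+00,  1.38190000e-05,
        1.32067954e+00, -6.66021310e-02]), 'joint_vel': array([ 0.00048459, -0.0013184 , -0.00232359, -0.0016601 , -0.00126541,
       -0.00099997]), 'tau': array([ 6.73716640e-04, -5.32644188e+01, -3.53284085e+01,  7.09062209e-02,
        2.34991946e-02, -8.36227855e-05]), 'ee_pos': array([ 0.17599349, -0.52085221,  0.20497021]), 'eef_rot': array([-3.14063049e+00, -7.75922700e-05,  3.25821653e-01]), 'force': array([ 0.18486281,  1.1902793 , -0.15922615]), 'moment': array([-0.00614598, -0.03716895,  0.05772094]), 'grip_force': 0.0, 'grip_width': 0.09418030353049264}
```

View pics/top0.png

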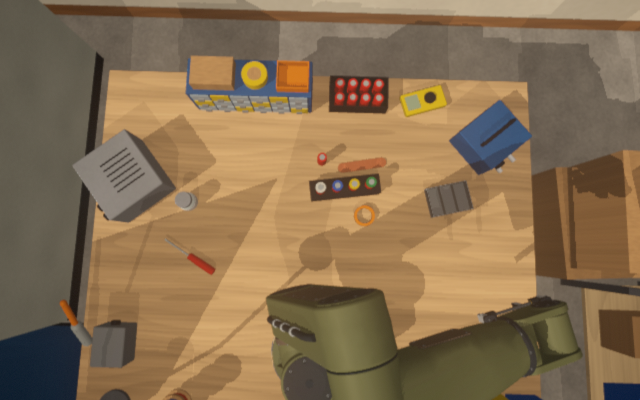

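View pics/scene0.png

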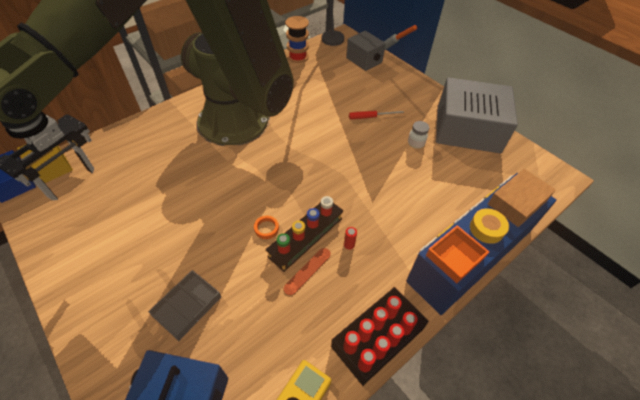

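The top view shows the row from left to right: white (320,187), blue (337,185), yellow (354,184), green (371,182). The scene view agrees: white (327,202), blue (313,215), yellow (298,227), green (284,240).

```bash
cat > m.py <<'E'
from h import *
def load(f): return dict(np.load(f'pics/{f}.npz'))
def caps(c,guess,r):
    P=pts(c); out={}
    for k,(u,v) in guess.items():
        sl=(slice(max(v-r,0),v+r+1),slice(max(u-r,0),u+r+1)); Q=P[sl].reshape(-1,3)
        m=(Q[:,2]>.086)&(Q[:,2]<.1); Q=Q[m]; out[k]=(Q.mean(0).round(4),(Q.min(0)[:2]+Q.max(0)[:2])/2,m.sum(),np.median(Q[:,2]))
    return out
E
python3 - <<'E'
from m import *
np.set_printoptions(precision=4,suppress=True)
for f,g in (('top0',dict(w=(320,187),b=(337,185),y=(354,184),g=(371,182))),('scene0',dict(w=(327,202),b=(313,215),y=(298,227),g=(284,240)))):
    c=load(f)
    for k,x in caps(c,g,8).items(): print(f,k,*x, ray(c,*g[k],.093)[:2])
c=load('scene0');P=pts(c);print(P[330:335:4,100:300:60])
E
```

```text
top0 w [ 0.5319 -0.0186  0.0919] [ 0.5317 -0.0176] 84 0.09198191346877918 [ 0.53   -0.0176]
top0 b [ 0.5395 -0.0722  0.0915] [ 0.5389 -0.0721] 87 0.09116915730583836 [ 0.5381 -0.0721]
top0 y [ 0.5468 -0.1265  0.0911] [ 0.5469 -0.127 ] 86 0.091118079021378 [ 0.5429 -0.1266]
top0 g [ 0.5541 -0.1811  0.0921] [ 0.5542 -0.1814] 89 0.09237581047733553 [ 0.551  -0.1812]
scene0 w [ 0.5337 -0.0205  0.0925] [ 0.5322 -0.0194] 112 0.09287468675297428 [ 0.5375 -0.021 ]
scene0 b [ 0.5409 -0.0751  0.0919] [ 0.5392 -0.0741] 116 0.09200048056104564 [ 0.5472 -0.0776]
scene0 y [ 0.5482 -0.1288  0.0916] [ 0.5465 -0.1286] 122 0.09158814554560364 [ 0.5523 -0.1315]
scene0 g [ 0.5557 -0.1835  0.0923] [ 0.5548 -0.1825] 135 0.09250728484206731 [ 0.5612 -0.1828]
[[[ 0.4392 -0.6448 -0.0008]
  [ 0.5294 -0.5335  0.0002]
  [ 0.6186 -0.422  -0.0017]
  [ 0.7098 -0.3101  0.0002]]

 [[ 0.4502 -0.6478  0.002 ]
  [ 0.5392 -0.5376  0.0022]
  [ 0.6276 -0.427  -0.    ]
  [ 0.716  -0.315  -0.0049]]]
```

>>> send_rows([
  [[0,0,0],[0,0,0.8],-1],
  [[0,0,0],[0,0,0.8],-1],
  [[0.9,-1,0],[0,0,0],-1],
  [[0.9,-1,0],[0,0,0],-1],
  [[0.9,-1,0],[0,0,0],-1],
  [[0.9,-1,0],[0,0,0],-1],
  [[0.9,-1,0],[0,0,0],-1],
  [[0.9,-1,0],[0,0,0],-1],
  [[0.9,-1,0],[0,0,0],-1],
  [[0.9,-1,0],[0,0,0],-1],
  [[0.9,-1,0],[0,0,0],-1],
  [[0,0,0],[0,0,0],-1],
], squeeze=5)

```text
time_s: 1.3
ee_pos: [0.3824, -0.218, 0.2053]
eef_rot: [-3.141, -0.0, 0.138]
force: [-0.5, 0.2, 0.0]
grip_width: 0.002
grip_force: 0.0
```

>>> send_rows([
  [[0.9,-0.8,0],[0,0,0],-1],
  [[0.9,-0.8,0],[0,0,0],-1],
  [[0.9,-0.8,0],[0,0,0],-1],
  [[0.9,-0.8,0],[0,0,0],-1],
  [[0,0,0],[0,0,0],-1],
  [[0,0,0],[0,0,0],-1],
])

```text
time_s: 1.9
ee_pos: [0.4749, -0.1117, 0.205]
eef_rot: [-3.141, 0.001, 0.135]
force: [0.1, -0.9, -0.6]
grip_width: 0.0003
grip_force: 0.0
```

```bash
python3 -c "
from h import *
shot('wrist','w1'); print(get_obs()['ee_pos'],get_obs()['force'])"
```

```text
[ 0.47462383 -0.11210656  0.20516853] [-0.40922801 -0.02668933 -0.1314707 ]
```

View pics/w1.png

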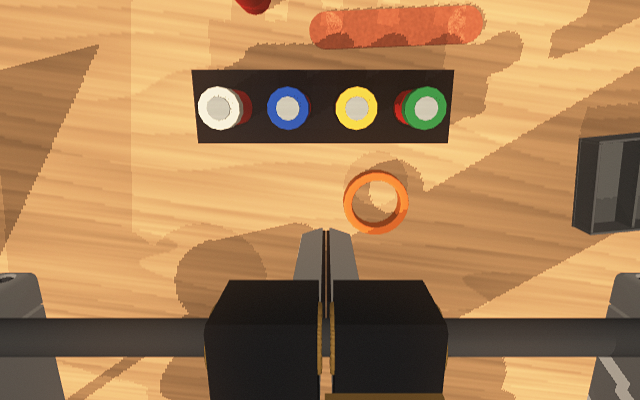

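The wrist view shows the contacts at white (218,107), blue (288,108), yellow (356,108) and green (427,108). The tool is aligned with the row.

```bash
python3 - <<'E'
from m import *
np.set_printoptions(precision=4,suppress=True)
c=load('w1');P=pts(c)
T=get_obs()['ee_pos'];a=get_obs()['eef_rot'][2]
for k,(u,v) in dict(w=(218,107),b=(288,108),y=(356,108),g=(427,108)).items():
    Q=P[v-16:v+17,u-16:u+17].reshape(-1,3); p=c['pixels'][v-16:v+17,u-16:u+17].reshape(-1,3).astype(int)
    z=np.median(P[v-6:v+7,u-6:u+7,2]); r=ray(c,u,v,.093)
    cap=Q[(Q[:,2]>.083)]; 
    print(k,'ray',r[:2],'depth z',z,'cap centre',(cap[:,:2].min(0)+cap[:,:2].max(0))/2,cap[:,:2].mean(0))
E
```

```text
w ray [ 0.5334 -0.0167] depth z 0.09426675338911626 cap centre [ 0.5343 -0.0521] [ 0.5334 -0.0171]
b ray [ 0.5401 -0.0719] depth z 0.09363425199372427 cap centre [ 0.5397 -0.0796] [ 0.54   -0.0719]
y ray [ 0.5472 -0.1254] depth z 0.09295937980488271 cap centre [ 0.5471 -0.1205] [ 0.5472 -0.1253]
g ray [ 0.5548 -0.1812] depth z 0.09384242112619257 cap centre [ 0.5544 -0.1486] [ 0.5548 -0.1807]
```

>>> send_rows([
  [[0.8,-0.95,0],[0,0,0],-1],
  [[0.8,-0.95,0],[0,0,0],-1],
  [[0.75,-0.95,0],[0,0,0],-1],
  [[0,0,0.8],[0,0,0],-1],
  [[0,0,0.8],[0,0,0],-1],
  [[0,0,0.8],[0,0,0],-1],
  [[0,0,0.6],[0,0,0],-1],
  [[0,0,0.2],[0,0,0],-1],
  [[0,0,0],[0,0,0],-1],
  [[0,0,0],[0,0,0],-1],
])

```text
time_s: 2.95
ee_pos: [0.5339, -0.018, 0.1104]
eef_rot: [3.141, -0.001, 0.133]
force: [0.8, 0.8, 0.3]
grip_width: 0.0006
grip_force: 0.0
```

>>> send_rows([
  [[0,0,0.2],[0,0,0],-1],
  [[0,0,0.2],[0,0,0],-1],
  [[0,0,0.1],[0,0,0],-1],
  [[0,0,0.1],[0,0,0],-1],
  [[0,0,0.1],[0,0,0],-1],
  [[0,0,0.1],[0,0,0],-1],
  [[0,0,0],[0,0,0],-1],
  [[0,0,0],[0,0,0],-1],
])

```text
time_s: 3.75
ee_pos: [0.5335, -0.0174, 0.0854]
eef_rot: [-3.142, 0.0, 0.134]
force: [-2.0, 0.5, 1.6]
grip_width: 0.0009
grip_force: 1.3
```

>>> send_rows([
  [[0,0,0.05],[0,0,0],-1],
  [[0,0,0.05],[0,0,0],-1],
  [[0,0,0],[0,0,0],-1],
  [[0,0,0],[0,0,0],-1],
])

```text
time_s: 4.15
ee_pos: [0.5336, -0.0174, 0.0826]
eef_rot: [3.142, -0.0, 0.134]
force: [-3.0, 0.3, 5.5]
grip_width: 0.0003
grip_force: 2.6
```

>>> send_rows([
  [[0,0,0.05],[0,0,0],-1],
  [[0,0,0],[0,0,0],-1],
  [[0,0,0],[0,0,0],-1],
])

```text
time_s: 4.45
ee_pos: [0.5336, -0.0174, 0.0813]
eef_rot: [3.142, -0.0, 0.134]
force: [-3.4, 0.1, 7.7]
grip_width: 0.0008
grip_force: 3.9
```

>>> send_rows([
  [[0,0,0.03],[0,0,0],-1],
  [[0,0,0],[0,0,0],-1],
  [[0,0,0],[0,0,0],-1],
])

```text
time_s: 4.75
ee_pos: [0.5337, -0.0174, 0.0805]
eef_rot: [3.142, -0.0, 0.134]
force: [-5.0, 0.8, 9.7]
grip_width: 0.0004
grip_force: 4.6
```

>>> send_rows([
  [[0,0,-0.1],[0,0,0],-1],
  [[0,0,-0.2],[0,0,0],-1],
  [[0,0,-0.5],[0,0,0],-1],
  [[0,0,-0.5],[0,0,0],-1],
  [[0,0,-0.8],[0,0,0],-1],
  [[0,0,-0.8],[0,0,0],-1],
  [[-0.9,0,-0.4],[0,0,0],-1],
  [[-0.9,0.9,0],[0,0,0],-1],
  [[0,0.9,0],[0,0,0],-1],
  [[0,0,0],[0,0,0],-1],
  [[0,0,0],[0,0,0],-1],
])

```text
time_s: 5.85
ee_pos: [0.4873, -0.0781, 0.1791]
eef_rot: [-3.141, -0.0, 0.133]
force: [0.7, 0.1, 0.5]
grip_width: 0.0007
grip_force: 0.0
```

```bash
cat >> m.py <<'E'
def look(f):
    c=shot('wrist',f); R,_=cv2.Rodrigues(np.array(c['rvec'],float)); P=pts(c); o=get_obs()
    print(o['ee_pos'],o['eef_rot'],o['force'])
    for k,g in dict(w=(.533,-.018),b=(.540,-.0725),y=(.547,-.1265),g=(.5545,-.181)).items():
        m=(np.hypot(P[...,0]-g[0],P[...,1]-g[1])<.007)&(P[...,2]>.07)&(P[...,2]<.105)
        mm=(np.hypot(P[...,0]-g[0],P[...,1]-g[1])<.024)&(P[...,2]>np.median(P[m][:,2])-.006)&(P[...,2]<.105)
        print(k,m.sum(),'z',np.median(P[m][:,2]).round(4),'centre',P[mm].mean(0)[:2].round(4))
E
python3 -c "
from m import *
look('w2')"
```

```text
[ 0.48733395 -0.07766429  0.17894656] [-3.14135727e+00  2.99768814e-05  1.33571833e-01] [-0.39746193  0.11922712 -0.34354287]
w 270 z 0.0842 centre [ 0.5327 -0.0172]
b 290 z 0.0936 centre [ 0.5398 -0.0713]
y 282 z 0.0929 centre [ 0.5472 -0.1252]
g 283 z 0.0939 centre [ 0.5545 -0.1792]
```

White sank 10 mm, so it is fully seated. Yellow is next.

>>> send_rows([
  [[0.9,0.9,0],[0,0,0],-1],
  [[0.85,0.95,0],[0,0,0],-1],
  [[0,0,0.8],[0,0,0],-1],
  [[0,0,0.8],[0,0,0],-1],
  [[0,0,0.6],[0,0,0],-1],
  [[0,0,0.2],[0,0,0],-1],
  [[0,0,0],[0,0,0],-1],
  [[0,0,0],[0,0,0],-1],
])

```text
time_s: 6.7
ee_pos: [0.5472, -0.1258, 0.108]
eef_rot: [3.141, -0.001, 0.134]
force: [-0.2, 0.2, 0.8]
grip_width: 0.0007
grip_force: 0.0
```

>>> send_rows([
  [[0,0,0.2],[0,0,0],-1],
  [[0,0,0.2],[0,0,0],-1],
  [[0,0,0.1],[0,0,0],-1],
  [[0,0,0.1],[0,0,0],-1],
  [[0,0,0.1],[0,0,0],-1],
  [[0,0,0.1],[0,0,0],-1],
  [[0,0,0],[0,0,0],-1],
  [[0,0,0],[0,0,0],-1],
])

```text
time_s: 7.5
ee_pos: [0.5467, -0.1261, 0.0832]
eef_rot: [-3.142, -0.0, 0.134]
force: [-2.1, 0.6, 4.2]
grip_width: 0.0002
grip_force: 2.1
```

>>> send_rows([
  [[0,0,0.05],[0,0,0],-1],
  [[0,0,0.03],[0,0,0],-1],
  [[0,0,0],[0,0,0],-1],
  [[0,0,0],[0,0,0],-1],
])

```text
time_s: 7.9
ee_pos: [0.5467, -0.1261, 0.0811]
eef_rot: [3.141, -0.0, 0.134]
force: [-3.5, 1.7, 8.7]
grip_width: 0.0008
grip_force: 4.1
```

>>> send_rows([
  [[0,0,0.02],[0,0,0],-1],
  [[0,0,0],[0,0,0],-1],
  [[0,0,-0.1],[0,0,0],-1],
  [[0,0,-0.2],[0,0,0],-1],
  [[0,0,-0.5],[0,0,0],-1],
  [[0,0,-0.5],[0,0,0],-1],
  [[0,0,-0.8],[0,0,0],-1],
  [[0,0,-0.8],[0,0,0],-1],
  [[-0.9,-0.9,-0.4],[0,0,0],-1],
  [[-0.9,-0.9,0],[0,0,0],-1],
  [[0,0,0],[0,0,0],-1],
  [[0,0,0],[0,0,0],-1],
])

```text
time_s: 9.1
ee_pos: [0.4861, -0.0797, 0.1796]
eef_rot: [3.141, -0.001, 0.134]
force: [0.4, -0.2, -0.1]
grip_width: 0.0006
grip_force: 0.0
```

```bash
python3 -c "
from m import *
look('w3')"
```

```text
[ 0.48646098 -0.08007222  0.1793536 ] [ 3.14116326e+00 -7.60921478e-04  1.33905931e-01] [-0.56174839 -0.31536671  0.18124056]
w 268 z 0.0843 centre [ 0.5326 -0.0172]
b 285 z 0.0936 centre [ 0.5398 -0.0713]
y 268 z 0.0842 centre [ 0.5472 -0.1253]
g 286 z 0.0939 centre [ 0.5544 -0.1791]
```

Yellow is down to the same height as white. Blue is next.

>>> send_rows([
  [[0.9,0,0],[0,0,0],-1],
  [[0.9,0,0],[0,0,0],-1],
  [[0,0,0.8],[0,0,0],-1],
  [[0,0,0.8],[0,0,0],-1],
  [[0,0,0.6],[0,0,0],-1],
  [[0,0,0.2],[0,0,0],-1],
  [[0,0,0],[0,0,0],-1],
  [[0,0,0],[0,0,0],-1],
])

```text
time_s: 9.95
ee_pos: [0.5401, -0.0729, 0.1078]
eef_rot: [3.141, -0.001, 0.133]
force: [0.4, -0.3, 1.0]
grip_width: 0.0007
grip_force: 0.0
```

>>> send_rows([
  [[0,0,0.2],[0,0,0],-1],
  [[0,0,0.2],[0,0,0],-1],
  [[0,0,0.1],[0,0,0],-1],
  [[0,0,0.1],[0,0,0],-1],
  [[0,0,0.1],[0,0,0],-1],
  [[0,0,0.1],[0,0,0],-1],
  [[0,0,0],[0,0,0],-1],
  [[0,0,0],[0,0,0],-1],
])

```text
time_s: 10.75
ee_pos: [0.5396, -0.0726, 0.0832]
eef_rot: [3.141, -0.0, 0.134]
force: [-0.9, -0.2, 4.2]
grip_width: 0.0003
grip_force: 2.0
```

>>> send_rows([
  [[0,0,0.05],[0,0,0],-1],
  [[0,0,0.03],[0,0,0],-1],
  [[0,0,0],[0,0,0],-1],
  [[0,0,0],[0,0,0],-1],
])

```text
time_s: 11.15
ee_pos: [0.5396, -0.0726, 0.0811]
eef_rot: [3.141, -0.001, 0.134]
force: [-2.8, 0.1, 7.9]
grip_width: 0.0002
grip_force: 4.1
```

>>> send_rows([
  [[0,0,0.02],[0,0,0],-1],
  [[0,0,0],[0,0,0],-1],
  [[0,0,-0.1],[0,0,0],-1],
  [[0,0,-0.2],[0,0,0],-1],
  [[0,0,-0.5],[0,0,0],-1],
  [[0,0,-0.5],[0,0,0],-1],
  [[0,0,-0.8],[0,0,0],-1],
  [[0,0,-0.8],[0,0,0],-1],
  [[-0.9,0,-0.4],[0,0,0],-1],
  [[-0.9,0,0],[0,0,0],-1],
  [[0,0,0],[0,0,0],-1],
  [[0,0,0],[0,0,0],-1],
])

```text
time_s: 12.35
ee_pos: [0.486, -0.0798, 0.1793]
eef_rot: [3.142, -0.0, 0.133]
force: [-1.0, 0.3, 0.4]
grip_width: 0.0007
grip_force: 0.0
```

```bash
python3 -c "
from m import *
look('w4')"
```

```text
[ 0.48636263 -0.07974081  0.17911599] [-3.14158608e+00 -2.37848630e-04  1.33727147e-01] [-0.10255979 -0.21396402 -0.90002465]
w 274 z 0.0842 centre [ 0.5326 -0.0172]
b 265 z 0.0843 centre [ 0.5398 -0.0712]
y 269 z 0.0841 centre [ 0.5472 -0.1253]
g 286 z 0.0939 centre [ 0.5545 -0.1792]
```

View pics/w4.png

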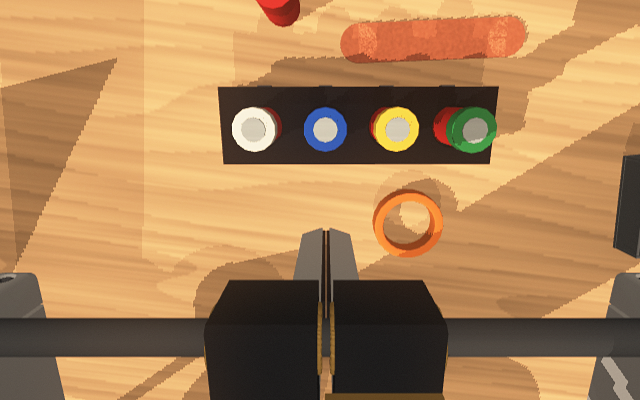

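White (253,130), blue (325,130) and yellow (397,130) sit level at 84 mm. Green (472,129) still stands at 94 mm, and the tape, end plate and spare cell have not moved.

```bash
python3 -c "
from station import *
print(hand_in())"
```

```text
the job is handed in; nothing more can be done
None
```

I pressed the white, yellow and blue cells in that order until each was fully seated (tops level at about 84 mm, peak reading about 10 N), left green untouched at 94 mm, and handed the job in; the judge's result was not shown.

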